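# Lock the core-clamping fixture with its T-key

## Task

Take the T-handled key from its wooden stand and put it into the round mouth of the clamping fixture; the slotted hub hidden inside stands at an unknown angle, so press only gently and turn the key until its flatted tip finds the slot, then push it fully home, collar down on the fixture. Only then turn it clockwise (seen from above) to the stop, so that the cross bar lies in line with the fixture's long side, and let go, leaving the key standing in the fixture. Press lightly throughout, do not force it against the stop, and do not disturb the spare lock core, the spanner and the yellow sleeve.

Things in the scene. Friction and masses are not known exactly. Their poses are not given: they have to be found in the camera images.
- tkey: T-handled steel key, 92 mm long, 0.11 to 0.23 kg, standing upright in the wooden stand at the start. Origin at the centre of its tip, z up along the key. Heights from the tip: flatted tongue to 12 mm, round shank 19 mm across to 32 mm, collar 34 mm across from 32 to 38 mm, neck 11 mm across above it, cross bar from 76 to 92 mm.
- tkey_tip (a point): centre of the key's tip (same point and axes as tkey). The tongue here is 18 mm along x, the direction of the cross bar, by 7 mm along y, and 12 mm long; it looks the same after half a turn.
- tkey_bar (a point): centre of the key's cross bar, 84 mm above its tip; the bar is 70 mm long (x) by 16 mm wide (y) by 16 mm high; grip it here across its width; axes as tkey
- stand: fixed wooden block, 75 x 75 x 36 mm, origin under its centre. The key hangs by its collar in the 21.5 mm round hole in the middle, tip 4 mm and bar centre 88 mm above the bench; lift it more than 34 mm to draw it out.
- fixture: fixed aluminium clamping fixture, 110 mm long (its x axis) by 64 mm wide (y) by 42 mm high, on a steel plate 132 x 72 x 6 mm; origin under the middle, z up. A lock core is held across its +x end between lips that rise to 52 mm above the bench; the core is no higher than 58 mm.
- mouth (a point): centre of the fixture's round mouth in its top face, 42 mm above the bench, 18 mm from its middle toward -x; axes as fixture. Hole 20.6 mm across with a 2 mm chamfer, 20 mm deep down to the hub. When the key is fully home its collar rests on the top face and its tip is 32 mm below this point.
- hub_top (a point): centre of the hidden hub's flat top, 20 mm below the mouth, axes as fixture (not the hub's). Its slot, 19.4 x 8.4 mm and 16 mm deep, takes the tongue. Slot along the fixture's x = clockwise stop; at the start it is 0.4 to 1.45 rad counterclockwise of that, seen from above. Friction (0.08 N m) holds the hub until the key turns it; the key has about 0.08 rad play each way.
- spare_core: bystander: loose lock core with its key in, 24 x 93 x 14 mm, lying on the bench right of the work; origin under its middle
- spanner: bystander: loose spanner, 24 x 172 x 8 mm, lying on the bench before the bench grinder; origin under its middle
- sleeve: bystander: loose yellow tube, 34 mm across and 55 mm high, standing on the bench at the far left; origin under its centre

How it is judged:
By the outcome, as a careful person would: the job done as asked, in the order asked, and still so for the second after the job is handed in, with the robot touching nothing.
It also fails if it takes over 72 s, if anything falls off the work surface, if the arm or the gripper's body presses on something with over 40 N, if the wrist force passes 120 N, or if a joint passes its speed limit or range.

## Robot

A 6-joint arm with a two-finger parallel gripper is mounted at the origin on a cart in front of the work surface, level with it; the furniture and walls round the work are solid. World frame = base frame: x ahead of the robot, y to its left, z up, the work surface at z = 0. Lengths are in m, angles in rad, forces in N, time in s.
With the tool pointing down it reaches from about 0.25 to 0.775 m from the base axis. Payload 4 kg.
Tool frame: the origin (TCP) lies at the very end of the fingers, on their centre line; the grasp point (between the pads) lies 19 mm behind it; z points along the fingers, y is the line along which they close (so a half turn about z gives the same grasp; the last joint's range is limited). The gripper opens to 94 mm and grips with 3 to 60 N. Pads are 16 mm wide; open, the fingers measure 119 mm over their backs; the gripper's body (75 mm by 177 mm) begins 78 mm behind the grasp point.
Start: joints at [1.08, 0.087, 1.371, -0, 1.684, -0.103], TCP at [0.208, 0.509, 0.172] pointing down, gripper open.
Joint ranges: [-3.1, 3.1], [-0.76, 2.03], [0.27, 2.55], [-1.08, 4.22], [0.17, 2.65], [-2.57, 2.57]. Speed limits (rad/s): [2.79, 2.79, 3.14, 3.14, 3.14, 3.14].

## Interface

Orientations are given as [roll, pitch, yaw] about the fixed x, y, z axes, in that order (R = Rz(yaw) Ry(pitch) Rx(roll)).
In Python, from bench import robot, vision gives the robot as it stands.
- The arm moves only by the shell command python3 -m crank 'ROWS'. ROWS is JSON, a list of rows, each a list of 3 entries, a list of its own where there are three numbers: the closure, from 0 (fully open) to 1 (shut), then the shift along the tool's x, y, z in m, then the turn, a rotation vector about the tool's x, y, z in degrees. A call has 1 to 8 rows; each row shifts and turns the commanded pose from where the row before left it, along the tool's axes as they then stand; what a row does not reach is not made up. A row lasts 1/10 s, in which the tool goes at most 50 mm and 8.59 degrees, less where a joint would pass 70% of its speed; a pose out of reach is approached as far as the arm can. A call with a gripper value outside its range is refused whole. The fingers move at their own pace and stop on an object; the grip force is fixed at half the most. Time passes only in rows, so rows that do not move let the fingers close. It gives the time, the measured TCP pose, the force, the opening and the grip force at its end, in the units of the state.
- robot.get_obs(): the state, without advancing time (a new reading comes with each control period).
- vision.snapshot(name): name is "scene" or "side" or "wrist"; returns a dict with "color" (420x560x3 uint8, red, green, blue), "z_map" (420x560 float32, m along the optical axis (not along the pixel's ray), 0 where there is no reading), "fx", "fy", "cx", "cy" (pixels), "R" (3x3) and "t" (3): a world point X has camera coordinates R X + t. Camera axes: x right, y down, z forward; pixel columns grow to the right and rows downward; lengths in m; the calibration is good to about 2 mm. A picture is of the moment at which its call begins.
- robot.close_job(): hands the job in; it is judged then, once.
The state is a dict: "time": time; "joint_positions": joint angles; "qvel": joint speeds; "joint_torque": joint torques, N m; "tool_pos": TCP position; "ee_rot": TCP orientation; "wrist_force": force on the tool from outside, world axes, zero at the start; "wrist_torque": the same for the moment, N m; "width": finger opening in m; "finger_force": force on a finger pad.
Only numpy, scipy, OpenCV 4.12 (cv2) and the standard library are available. Lean on these libraries where they do the work, as an engineer would, in place of code of your own. Each camera call takes 0.05 s, during which the arm holds its last target. There are 200 camera calls.

## Working session

There is one attempt and no reset: what is moved stays moved. The work goes in short steps, Python scripts to look and compute and a shell command to move; the robot and the scene stay as the last step left them, time stands still between calls to the robot, and variables do not carry over. Pictures are saved under pics/ and viewed, at most 10 in all, crops included, and the job is handed in when it is done.

```bash
mkdir -p pics; python3 - <<'E'
from bench import robot, vision
import cv2,numpy as np
o=robot.get_obs();print({k:np.round(v,3).tolist() for k,v in o.items()})
for n in("scene","side"):
    s=vision.snapshot(n);cv2.imwrite(f"pics/{n}0.png",s["color"][:,:,::-1]);np.savez(f"{n}0.npz",**s)
    print(n,s["fx"],s["cx"],s["cy"],np.round(-s["R"].T@s["t"],3),np.round(s["R"],2).tolist())
E
```

```text
{'time': 0.0, 'joint_positions': [1.08, 0.088, 1.372, -0.0, 1.684, -0.103], 'qvel': [-0.001, 0.001, 0.001, 0.001, -0.0, 0.001], 'joint_torque': [0.0, -34.019, -30.243, 0.072, 0.033, -0.0], 'tool_pos': [0.208, 0.509, 0.171], 'ee_rot': [-3.139, -0.0, 2.754], 'wrist_force': [0.104, 0.033, -0.28], 'wrist_torque': [0.01, -0.028, 0.018], 'finger_force': 0.0, 'width': 0.094}
scene 399.296480784942 280.333791814996 205.03575150947051 [-0.068 -0.284  0.779] [[0.56, -0.83, -0.01], [-0.62, -0.4, -0.68], [0.55, 0.39, -0.74]]
side 442.80774435648146 281.09060513807475 205.5359789215121 [0.276 0.9   0.671] [[-0.97, -0.23, -0.03], [-0.11, 0.56, -0.82], [0.2, -0.8, -0.57]]
```

View pics/scene0.png

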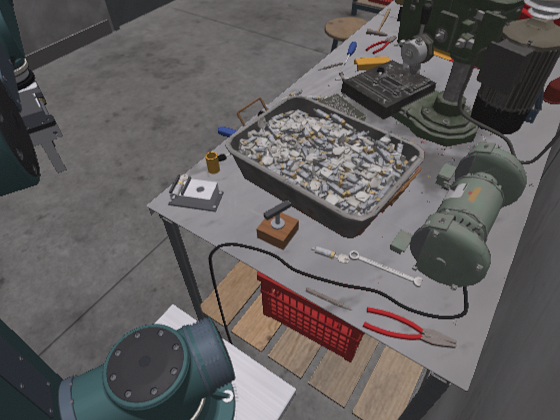

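View pics/side0.png

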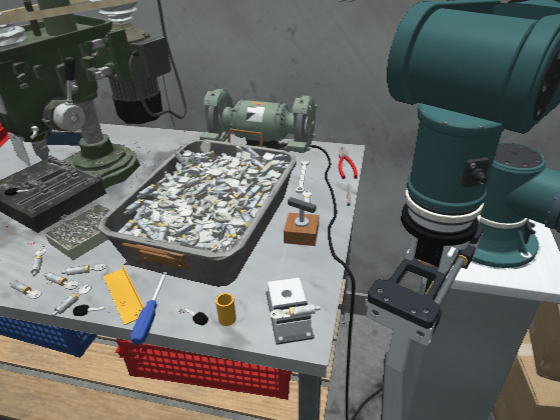

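The scene view shows the stand and key at about (278,225) and the fixture at (197,192). In the side view they are at (301,225) and (291,305). Next I'll measure both from the depth clouds.

```bash
cat > h.py <<'E'
import numpy as np,cv2
def cloud(s):
    v,u=np.mgrid[:420,:560];z=s["z_map"]
    P=np.stack([(u-s["cx"])/s["fx"]*z,(v-s["cy"])/s["fy"]*z,z],-1)
    W=(P-s["t"])@s["R"]; W[z==0]=np.nan
    return W
def rect(p):
    (c,sz,a)=cv2.minAreaRect((p[:,:2]*1000).astype(np.float32));return np.round(c,1),np.round(sz,1),round(a,1)
E
python3 - <<'E'
from h import *
for n,boxes in(("scene",dict(key=(195,245,255,302),fix=(168,212,160,226))),("side",dict(key=(192,246,280,325),fix=(275,346,262,325)))):
    s=np.load(n+"0.npz");W=cloud(s)
    for k,(a,b,c,d) in boxes.items():
        p=W[a:b,c:d].reshape(-1,3);p=p[~np.isnan(p[:,0])]
        for lo,hi in(((.085,.105),(.030,.041)) if k=="key" else ((.036,.0455),(.047,.065),(.003,.0095))):
            q=p[(p[:,2]>lo)&(p[:,2]<hi)]
            if len(q)>5:print(n,k,lo,len(q),"z",np.round(np.median(q[:,2]),4),"rect",*rect(q),"mean",np.round(q.mean(0)*1000,1))
    a,b,c,d=boxes["fix"];cc=s["color"]
for n,(a,b,c,d) in (("scene",(165,250,150,310)),("side",(185,350,250,335))):
    cv2.imwrite(f"pics/{n}c.png",cv2.resize(np.load(n+"0.npz")["color"][a:b,c:d,::-1],None,fx=4 if n=="scene" else 3.5,fy=4 if n=="scene" else 3.5,interpolation=cv2.INTER_CUBIC))
E
```

```text
scene key 0.085 224 z 0.0942 rect [450.8  68.7] [ 18.3 107.2] 69.8 mean [433.1  73.7  93. ]
scene key 0.03 650 z 0.0352 rect [460.5  78.8] [134.1  79.4] 7.8 mean [433.4  70.3  35.4]
scene fix 0.036 579 z 0.0409 rect [408.2 324.5] [ 76.9 109.8] 22.4 mean [413.6 313.8  40.9]
scene fix 0.047 236 z 0.0507 rect [390.4 355.9] [91.5 38.5] 21.3 mean [391.5 355.4  51.1]
scene fix 0.003 234 z 0.0054 rect [437.  351.7] [162.1 155.1] 31.1 mean [410.5 304.4   5.7]
side key 0.085 200 z 0.0931 rect [433.9  76.9] [19.6 69.3] 72.3 mean [432.7  79.5  92. ]
side key 0.03 611 z 0.0346 rect [448.3  31.8] [ 87.  183.6] 17.2 mean [434.4  80.   34.9]
side fix 0.036 946 z 0.0405 rect [404.  323.6] [ 86.9 113.3] 24.8 mean [414.8 319.4  40.6]
side fix 0.047 527 z 0.0502 rect [391.6 356.8] [92.1 40.3] 22.1 mean [392.  359.2  50.5]
side fix 0.003 331 z 0.0049 rect [411.5 327.3] [ 71.7 133.3] 22.8 mean [403.2 369.1   5.2]
```

View pics/scenec.png

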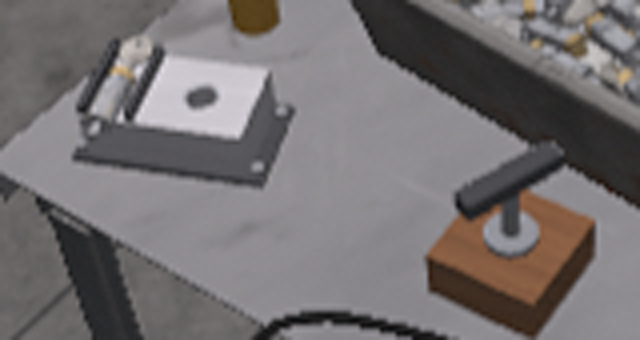

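```bash
cat >> h.py <<'E'
def ray(s,u,v,z):
    d=s["R"].T@np.array([(u-s["cx"])/s["fx"],(v-s["cy"])/s["fy"],1]);c=-s["R"].T@s["t"];return c+d*(z-c[2])/d[2]
def delta(o,target,yaw=None):
    from scipy.spatial.transform import Rotation as R
    r=R.from_euler("xyz",o["ee_rot"]).as_matrix();return np.round(r.T@(np.array(target)-o["tool_pos"]),4)
E
python3 - <<'E'
from h import *
s=np.load("scene0.npz");print("mouth scene",ray(s,200.25,189.2,.042))
s=np.load("side0.npz");g=cv2.cvtColor(s["color"],cv2.COLOR_RGB2GRAY)
print(g[282:304:2,272:306:2])
W=cloud(s)
p=cloud(np.load("scene0.npz"))[95:235,225:425].reshape(-1,3);print("tray top",np.nanpercentile(p[:,2],[90,99]))
E
Y='-3'
python3 -m crank '[[0,[-0.017,-0.0143,-0.002],[0,0,0]],[0,[-0.034,-0.0286,-0.003],[0,0,0]],[0,[-0.034,-0.0286,-0.003],[0,0,0]],[0,[-0.034,-0.0286,-0.003],[0,0,0]],[0,[-0.034,-0.0286,-0.003],[0,0,0]],[0,[-0.034,-0.0286,-0.003],[0,0,0]],[0,[-0.034,-0.0286,-0.003],[0,0,0]],[0,[-0.034,-0.0286,-0.003],[0,0,0]]]'
python3 -m crank '[[0,[-0.034,-0.0286,-0.003],[0,0,0]],[0,[-0.034,-0.0286,-0.003],[0,0,0]],[0,[-0.030,-0.025,-0.003],[0,0,-2]],[0,[-0.017,-0.0143,0],[0,0,-2]],[0,[0,0,0],[0,0,0]],[0,[0,0,0],[0,0,0]],[0,[0,0,0],[0,0,0]]]'
python3 - <<'E'
from bench import robot, vision
from h import *
s=vision.snapshot("wrist");cv2.imwrite("pics/w1.png",s["color"][:,:,::-1]);np.savez("w1.npz",**s)
print(np.round(-s["R"].T@s["t"],3),np.round(s["R"],2).tolist(),robot.get_obs()["tool_pos"])
E
```

```text
mouth scene [0.41793132 0.30812249 0.042     ]
[[244 246 246 247 247 245 245 245 246 244 245 245 245 246 231 190 189]
 [244 245 245 246 247 245 245 244 246 245 245 245 245 245 237 189 189]
 [244 244 245 245 247 245 245 244 245 245 245 245 245 245 244 189 189]
 [243 243 245 245 247 245 243 240 243 245 244 245 244 245 244 213 190]
 [243 243 245 244 246 230 163 119 136 227 241 245 244 244 244 235 188]
 [242 242 244 245 237 129 111 110 116 124 239 244 244 244 244 242 188]
 [242 243 243 244 238 105 108 113 116 123 229 244 244 244 244 242 209]
 [242 243 243 245 244 224 117 153 150 173 243 243 245 243 243 243 226]
 [242 243 243 244 245 245 244 243 244 243 243 243 245 244 243 243 234]
 [242 243 244 245 245 245 246 244 245 243 243 243 244 243 243 243 240]
 [223 243 244 245 245 245 247 244 244 243 235 180 134 111 104 102  99]]
tray top [0.11867568 0.13799153]
time: 0.9
tool_pos: [0.3631, 0.2125, 0.1945]
ee_rot: [-3.141, -0.0, 2.754]
wrist_force: [0.2, -0.8, 0.2]
width: 0.0941
finger_force: 0.0
time: 1.6
tool_pos: [0.433, 0.0826, 0.2036]
ee_rot: [3.141, -0.001, 2.825]
wrist_force: [0.4, -0.1, -0.3]
width: 0.0937
finger_force: 0.0
[0.371 0.103 0.417] [[0.31, 0.95, -0.0], [0.93, -0.3, 0.23], [0.22, -0.07, -0.97]] [0.43302868 0.08276748 0.20368348]
```

View pics/w1.png

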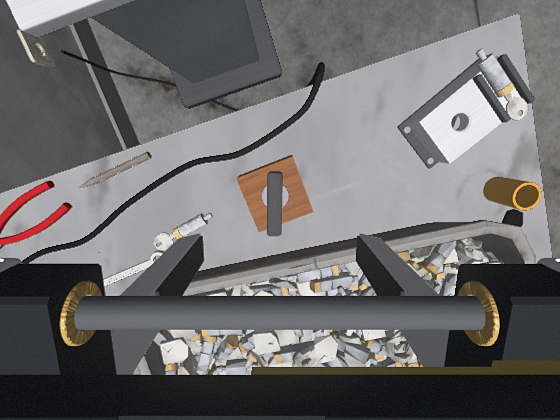

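The wrist view shows the bar from (275,172) to (275,236), so its centre is near (275,204). The fixture mouth is at (459,121). The tray wall runs below the stand, so I'll measure the bar, the mouth and the clearance to the tray.

```bash
python3 - <<'E'
from h import *
s=np.load("w1.npz");W=cloud(s)
p=W[150:250,240:310].reshape(-1,3);q=p[(p[:,2]>.08)&(p[:,2]<.11)];print("bar",len(q),np.median(q[:,2]),rect(q),q.mean(0))
q=p[(p[:,2]>.03)&(p[:,2]<.0375)];print("standtop",rect(q))
hsv=cv2.cvtColor(s["color"],cv2.COLOR_RGB2HSV);g=hsv[:,:,2]
def blob(s,a,b,c,d,z,lo,hi):
    g=cv2.cvtColor(s["color"],cv2.COLOR_RGB2GRAY)[a:b,c:d]
    n,l,st,ct=cv2.connectedComponentsWithStats(((g<hi)&(g>=lo)).astype(np.uint8))
    for i in range(1,n):
        if st[i,4]>30:print(st[i],ct[i]+[c,a],ray(s,*(ct[i]+[c,a]),z))
print("wrist mouth");blob(s,105,140,440,480,.042,0,190)
print("wrist bar");blob(s,165,242,262,290,.092,0,95)
s2=np.load("side0.npz");print("side mouth");blob(s2,284,301,276,298,.042,0,190)
s3=np.load("scene0.npz");print("scene mouth");blob(s3,182,197,191,209,.042,0,170)
p=W[95:165,390:480].reshape(-1,3);q=p[(p[:,2]>.038)&(p[:,2]<.0455)];print("fixtop",rect(q))
for w in(W,cloud(s3)):
    r=w.reshape(-1,3);yaw=2.83;d=r[:,:2]-[.434,.076];tx=d@[np.cos(yaw),np.sin(yaw)];ty=d@[np.sin(yaw),-np.cos(yaw)]
    m=(abs(ty)<.11)&(abs(tx)<.09)&(r[:,2]>.045)&(r[:,2]<.16)
    q=np.c_[tx,ty,r[:,2]][m];q=q[(abs(q[:,0])>.045)|(abs(q[:,1])>.02)];print(len(q),np.round(q[::max(1,len(q)//12)],3).tolist())
E
```

```text
bar 967 0.09568947888286831 (array([434.8,  76.9]), array([15.9, 68.9]), 71.3) [0.43356846 0.0770704  0.09547997]
standtop (array([435.6,  76.5]), array([75.6, 75. ]), 3.1)
wrist mouth
[ 11   8  18  18 251] [459.71314741 121.64541833] [0.41899509 0.30981423 0.042     ]
wrist bar
[  4   6  17  65 768] [274.21614583 201.5859375 ] [0.43245981 0.07751652 0.092     ]
side mouth
[ 5  6 11  8 62] [286.24193548 293.20967742] [0.41877645 0.31254968 0.042     ]
scene mouth
[ 5  4  9  7 43] [199.86046512 188.79069767] [0.41850684 0.3099888  0.042     ]
fixtop (array([420.3, 308.5]), array([65.1, 69.9]), 22.7)
4787 [[-0.06, 0.098, 0.046], [-0.048, 0.064, 0.117], [-0.079, -0.002, 0.057], [-0.061, -0.006, 0.112], [-0.063, 0.045, 0.117], [-0.072, 0.063, 0.105], [-0.073, 0.041, 0.109], [-0.072, -0.031, 0.119], [-0.079, 0.034, 0.109], [-0.08, -0.086, 0.114], [-0.088, 0.037, 0.103], [-0.087, 0.064, 0.112], [-0.088, 0.096, 0.128]]
1444 [[-0.084, 0.107, 0.122], [-0.089, 0.069, 0.109], [-0.05, 0.11, 0.086], [-0.054, 0.102, 0.076], [-0.088, 0.029, 0.099], [-0.06, 0.073, 0.07], [-0.07, -0.01, 0.118], [-0.061, -0.01, 0.11], [-0.073, -0.004, 0.083], [-0.077, 0.011, 0.055], [-0.083, -0.081, 0.117], [-0.086, -0.098, 0.117], [-0.089, -0.05, 0.051]]
```

```bash
python3 -m crank '[[0,[-0.0035,-0.005,0.015],[0,0,0.5]],[0,[0,0,0.025],[0,0,0]],[0,[0,0,0.03],[0,0,0]],[0,[0,0,0.03],[0,0,0]],[0,[0,0,0.02],[0,0,0]],[0.5,[0,0,0.0146],[0,0,0]],[0.6,[0,0,0],[0,0,0]],[0.7,[0,0,0],[0,0,0]]]'
python3 -m crank '[[1,[0,0,0],[0,0,0]],[1,[0,0,0],[0,0,0]],[1,[0,0,0],[0,0,0]],[1,[0,0,0],[0,0,0]],[1,[0,0,0],[0,0,0]],[1,[0,0,0],[0,0,0]]]'
python3 -c "
from bench import robot;o=robot.get_obs();print(o['joint_positions'],o['wrist_torque'],o['wrist_force'])"
```

```text
time: 2.45
tool_pos: [0.4349, 0.0761, 0.0688]
ee_rot: [-3.141, -0.001, 2.815]
wrist_force: [0.7, 0.4, -0.5]
width: 0.0735
finger_force: 0.0
time: 3.05
tool_pos: [0.4354, 0.0759, 0.0693]
ee_rot: [3.141, 0.0, 2.815]
wrist_force: [-0.2, 0.8, -0.4]
width: 0.0251
finger_force: 0.0
[ 4.40258685e-02 -1.12682561e-01  1.77334626e+00  7.59084063e-05
  1.48071174e+00 -1.19997539e+00] [-0.05719109  0.00807235 -0.03360348] [-0.171947    0.84373273 -0.40084024]
```

```bash
python3 -m crank '[[1,[0,0,0],[0,0,0]],[1,[0,0,0],[0,0,0]],[1,[0,0,0],[0,0,0]],[1,[0,0,0],[0,0,0]],[1,[0,0,0],[0,0,0]]]'
```

```text
time: 3.55
tool_pos: [0.4353, 0.0759, 0.0692]
ee_rot: [3.142, -0.0, 2.815]
wrist_force: [0.0, -0.1, -0.4]
width: 0.0007
finger_force: 0.0
```

The fingers closed on nothing, so I'll look before moving.

```bash
python3 - <<'E'
from bench import vision
from h import *
o=[]
for n,(a,b,c,d) in (("scene",(150,270,200,360)),("side",(140,260,240,400))):
    s=vision.snapshot(n);np.savez(n+"2.npz",**s);o.append(cv2.resize(s["color"][a:b,c:d,::-1],None,fx=2.5,fy=2.5,interpolation=cv2.INTER_CUBIC))
cv2.imwrite("pics/m2.png",np.hstack(o))
E
```

```text
(no output)
```

View pics/m2.png

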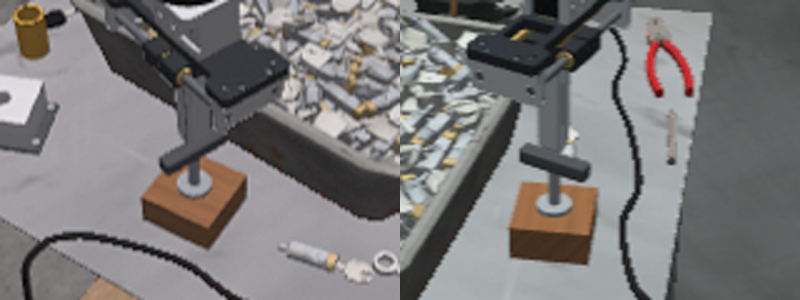

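The fingers look closed above or behind the bar, with the key still standing. I'll locate the fingertips in the depth data.

```bash
python3 - <<'E'
from bench import robot,vision
from h import *
o=robot.get_obs();print(o["tool_pos"],o["ee_rot"],o["width"],o["finger_force"],o["wrist_force"])
yaw=o["ee_rot"][2]
for n in("scene","side"):
    r=cloud(np.load(n+"2.npz")).reshape(-1,3);d=r[:,:2]-o["tool_pos"][:2]
    tx=d@[np.cos(yaw),np.sin(yaw)];ty=d@[np.sin(yaw),-np.cos(yaw)]
    for z in np.arange(.04,.18,.008):
        m=(abs(tx)<.06)&(abs(ty)<.045)&(r[:,2]>z)&(r[:,2]<z+.008)&(tx>-.042)
        if m.sum():print(n,round(z,3),m.sum(),"tx",np.round(np.percentile(tx[m],[2,50,98]),3),"ty",np.round(np.percentile(ty[m],[2,50,98]),3))
E
```

```text
[0.435357   0.07589562 0.06913088] [ 3.14152186e+00 -5.66866232e-05  2.81486568e+00] 0.0006915570519047709 0.0 [-0.46275257  0.66142992 -0.09883941]
scene 0.04 79 tx [-0.014  0.005  0.017] ty [-0.016 -0.004  0.014]
scene 0.048 10 tx [-0.     0.004  0.007] ty [-0.007 -0.004  0.003]
scene 0.056 9 tx [-0.001  0.004  0.007] ty [-0.005 -0.004  0.002]
scene 0.064 7 tx [-0.001  0.005  0.006] ty [-0.006 -0.005 -0.002]
scene 0.072 7 tx [-0.002  0.002  0.006] ty [-0.006 -0.004 -0.003]
scene 0.08 51 tx [-0.028  0.007  0.035] ty [-0.009 -0.008  0.   ]
scene 0.088 144 tx [-0.03   0.008  0.035] ty [-0.009 -0.005  0.006]
scene 0.096 17 tx [-0.026  0.013  0.03 ] ty [-0.007 -0.003  0.005]
scene 0.104 11 tx [0.008 0.009 0.01 ] ty [-0.008  0.001  0.01 ]
scene 0.112 31 tx [-0.008  0.006  0.011] ty [-0.013 -0.011  0.011]
scene 0.12 27 tx [-0.008  0.009  0.011] ty [-0.013 -0.011  0.009]
scene 0.128 33 tx [-0.008  0.009  0.01 ] ty [-0.014 -0.011  0.01 ]
scene 0.136 33 tx [-0.008  0.009  0.011] ty [-0.015 -0.011  0.009]
scene 0.144 33 tx [-0.007  0.005  0.011] ty [-0.014 -0.012  0.013]
scene 0.152 33 tx [-0
[... 711 characters left out ...]
tx [-0.021  0.009  0.03 ] ty [-0.003  0.003  0.006]
side 0.104 18 tx [-0.005  0.009  0.01 ] ty [-0.01   0.003  0.01 ]
side 0.112 34 tx [-0.008  0.006  0.01 ] ty [-0.012  0.01   0.013]
side 0.12 36 tx [-0.006  0.008  0.011] ty [-0.009  0.009  0.013]
side 0.128 35 tx [-0.007  0.005  0.011] ty [-0.01   0.01   0.014]
side 0.136 39 tx [-0.007  0.007  0.011] ty [-0.01   0.01   0.013]
side 0.144 35 tx [-0.008  0.007  0.011] ty [-0.009  0.01   0.013]
side 0.152 31 tx [-0.002  0.009  0.011] ty [-0.01   0.009  0.015]
side 0.16 26 tx [0.002 0.009 0.011] ty [-0.01   0.006  0.014]
side 0.168 30 tx [0.001 0.009 0.011] ty [-0.008  0.01   0.013]
side 0.176 28 tx [0.002 0.009 0.011] ty [-0.009  0.006  0.014]
```

```bash
python3 - <<'E'
from h import *
tp=np.array([.208,.509,.171]);yaw=2.754
for n in("scene","side"):
    r=cloud(np.load(n+"0.npz")).reshape(-1,3);d=r[:,:2]-tp[:2]
    tx=d@[np.cos(yaw),np.sin(yaw)];ty=d@[np.sin(yaw),-np.cos(yaw)]
    for z in np.arange(.15,.3,.01):
        m=(abs(tx)<.06)&(abs(ty)<.1)&(r[:,2]>z)&(r[:,2]<z+.01)
        if m.sum():print(n,round(z,3),m.sum(),"tx",np.round(np.percentile(tx[m],[2,50,98]),3),"ty",np.round(np.percentile(ty[m],[2,50,98]),3))
E
```

```text
scene 0.2 10 tx [-0.009 -0.006  0.008] ty [-0.057 -0.051  0.049]
scene 0.21 44 tx [-0.009 -0.003  0.009] ty [-0.062 -0.059  0.048]
scene 0.22 40 tx [-0.008 -0.     0.009] ty [-0.062 -0.06   0.046]
scene 0.23 45 tx [-0.009  0.001  0.009] ty [-0.061 -0.06  -0.057]
scene 0.24 43 tx [-0.009 -0.     0.009] ty [-0.061 -0.059 -0.051]
scene 0.25 44 tx [-0.009 -0.     0.009] ty [-0.062 -0.059 -0.058]
scene 0.26 45 tx [-0.009  0.     0.009] ty [-0.061 -0.059 -0.056]
scene 0.27 47 tx [-0.009 -0.     0.009] ty [-0.062 -0.06  -0.056]
scene 0.28 40 tx [-0.009  0.     0.009] ty [-0.062 -0.06  -0.057]
side 0.2 3 tx [0.009 0.009 0.009] ty [0.048 0.05  0.051]
side 0.21 88 tx [-0.009  0.001  0.009] ty [0.049 0.058 0.059]
side 0.22 94 tx [-0.009  0.002  0.009] ty [0.048 0.058 0.059]
side 0.23 109 tx [-0.009  0.001  0.009] ty [-0.032  0.058  0.059]
side 0.24 127 tx [-0.009  0.     0.009] ty [-0.05   0.058  0.059]
side 0.25 140 tx [-0.009 -0.001  0.009] ty [-0.051  0.058  0.059]
side 0.26 142 tx [-0.009 -0.002  0.009] ty [-0.05   0.058  0.059]
side 0.27 53 tx [-0.009  0.     0.009] ty [0.057 0.058 0.06 ]
side 0.29 4 tx [-0.024 -0.002  0.022] ty [0.078 0.078 0.079]
```

The finger ends are actually about 36 mm above the reported TCP. This shows at the start pose (0.208 against 0.171) and here (about 0.104 against 0.069), so the reported TCP is offset along the tool z axis. I'll open, go 36 mm lower and grip again.

```bash
python3 -m crank '[[0.4,[0,0,0],[0,0,0]],[0.4,[0,0,0],[0,0,0]],[0.4,[0,0,0],[0,0,0]],[0.4,[0,0,0],[0,0,0]],[0.4,[0,0,0],[0,0,0]],[0.4,[0,0,0],[0,0,0]],[0.4,[0,0,0],[0,0,0]]]'
python3 -m crank '[[0.4,[0,0,0.01],[0,0,0]],[0.4,[0,0,0.01],[0,0,0]],[0.4,[0,0,0.01],[0,0,0]],[0.4,[0,0,0.006],[0,0,0]],[0.4,[0,0,0],[0,0,0]]]'
python3 - <<'E'
from bench import robot,vision
from h import *
o=robot.get_obs();tp=o["tool_pos"];yaw=o["ee_rot"][2]
for n in("scene","side"):
    s=vision.snapshot(n);r=cloud(s).reshape(-1,3);d=r[:,:2]-tp[:2]
    tx=d@[np.cos(yaw),np.sin(yaw)];ty=d@[np.sin(yaw),-np.cos(yaw)]
    m=(abs(tx)<.007)&(abs(ty)<.06)&(abs(ty)>.018)&(r[:,2]>.045)&(r[:,2]<.15)
    print(n,"finger low z",np.sort(r[m,2])[:15].round(4),np.histogram(r[m,2],np.arange(.045,.15,.005))[0],"ty",np.percentile(ty[m],[2,98]))
E
```

```text
time: 4.35
tool_pos: [0.4354, 0.0759, 0.0692]
ee_rot: [3.141, 0.0, 2.815]
wrist_force: [0.0, 0.5, 0.4]
width: 0.053
finger_force: 0.0
time: 4.85
tool_pos: [0.4341, 0.0758, 0.0315]
ee_rot: [-3.14, -0.003, 2.815]
wrist_force: [-0.4, -0.0, -0.5]
width: 0.0566
finger_force: 0.0
scene finger low z [0.0663 0.0664 0.0679 0.0684 0.0684 0.0687 0.0694 0.0702 0.0717 0.0719
 0.0722 0.0723 0.0728 0.0729 0.0731] [ 0  0  0  0  7 10 13 13 14 11 13 18  6 10  7  3  2  3  3  3] ty [-0.0411399   0.03071231]
side finger low z [0.0657 0.0724 0.0747 0.075  0.0753 0.076  0.0762 0.077  0.0771 0.0777
 0.078  0.0781 0.0784 0.0785 0.0794] [ 0  0  0  0  1  2 13 24 13 21 21 20 16 18 22 13 18  8  4  5] ty [-0.03226779  0.04151687]
```

```bash
python3 -m crank '[[0.6,[0,0,0],[0,0,0]],[0.8,[0,0,0],[0,0,0]],[1,[0,0,0],[0,0,0]],[1,[0,0,0],[0,0,0]],[1,[0,0,0],[0,0,0]],[1,[0,0,0],[0,0,0]],[1,[0,0,0],[0,0,0]],[1,[0,0,0],[0,0,0]]]'
python3 -m crank '[[1,[0,0,0],[0,0,0]],[1,[0,0,0],[0,0,0]],[1,[0,0,0],[0,0,0]]]'
```

```text
time: 5.75
tool_pos: [0.4354, 0.0759, 0.0333]
ee_rot: [3.141, 0.0, 2.815]
wrist_force: [0.1, 0.5, 0.2]
width: 0.0157
finger_force: 30.0
time: 6.05
tool_pos: [0.4354, 0.0759, 0.0333]
ee_rot: [3.141, 0.0, 2.815]
wrist_force: [0.6, -0.1, 0.4]
width: 0.0158
finger_force: 30.0
```

The key is gripped (opening 15.8 mm, 30 N). Next I'll lift it and carry it to above the mouth.

```bash
python3 -m crank '[[1,[0,0,-0.005],[0,0,0]],[1,[0,0,-0.01],[0,0,0]],[1,[0,0,-0.015],[0,0,0]],[1,[0,0,-0.02],[0,0,0]],[1,[0,0,-0.02],[0,0,0]],[1,[0,0,-0.02],[0,0,0]],[1,[0,0,-0.02],[0,0,0]],[1,[0,0,-0.007],[0,0,0]]]'
python3 -m crank '[[1,[0.006,0.015,0],[0,0,0]],[1,[0.013,0.031,0],[0,0,0]],[1,[0.013,0.031,0],[0,0,0]],[1,[0.013,0.031,0],[0,0,0]],[1,[0.013,0.031,0],[0,0,0]],[1,[0.013,0.031,0],[0,0,0]],[1,[0.0128,0.0307,0],[0,0,0]],[1,[0.007,0.016,0],[0,0,0]]]'
python3 -m crank '[[1,[0,0,0],[0,0,4]],[1,[0,0,0],[0,0,8]],[1,[0,0,0],[0,0,8]],[1,[0,0,0],[0,0,6]],[1,[0,0,0],[0,0,2]],[1,[0,0,0],[0,0,0]],[1,[0,0,0],[0,0,0]]]'
cat > look.py <<'E'
from bench import robot,vision
from h import *
import sys
o=robot.get_obs();tp=o["tool_pos"];yaw=o["ee_rot"][2];print(tp.round(4) if hasattr(tp,"round") else tp,np.degrees(yaw),o["wrist_force"],o["wrist_torque"])
im=[]
tipz=tp[2]-.0293
for n in("scene","side"):
    s=vision.snapshot(n);W=cloud(s);np.savez(n+"3.npz",**s)
    r=W.reshape(-1,3);d=r[:,:2]-tp[:2]
    tx=d@[np.cos(yaw),np.sin(yaw)];ty=d@[np.sin(yaw),-np.cos(yaw)];h=r[:,2]-tipz
    for lo,hi,nm in((1,11,"tongue"),(14,30,"shank"),(32,38,"collar"),(42,72,"neck"),(78,90,"bar")):
        m=(abs(tx)<.045)&(abs(ty)<.025)&(h*1000>lo)&(h*1000<hi)
        if m.sum():print(n,nm,m.sum(),"tx",(np.percentile(tx[m],[3,97])*1000).round(1),"ty",(np.percentile(ty[m],[3,97])*1000).round(1))
    c=s["R"]@tp+s["t"];u=int(s["fx"]*c[0]/c[2]+s["cx"]);v=int(s["fy"]*c[1]/c[2]+s["cy"])
    v=min(max(v,70),350);u=min(max(u,70),490)
    im.append(cv2.resize(s["color"][v-70:v+70,u-65:u+65,::-1],(390,420),interpolation=cv2.INTER_CUBIC))
cv2.imwrite(sys.argv[1],np.hstack(im))
E
python3 look.py pics/m3.png
```

```text
time: 6.85
tool_pos: [0.4367, 0.076, 0.1532]
ee_rot: [3.14, 0.004, 2.815]
wrist_force: [0.3, 0.6, -1.1]
width: 0.0155
finger_force: 30.0
time: 7.65
tool_pos: [0.418, 0.3124, 0.1495]
ee_rot: [-3.141, -0.001, 2.817]
wrist_force: [0.6, -0.0, -0.6]
width: 0.0156
finger_force: 30.0
time: 8.35
tool_pos: [0.4187, 0.3101, 0.1498]
ee_rot: [-3.141, -0.0, 2.327]
wrist_force: [0.6, -1.0, -1.0]
width: 0.0156
finger_force: 30.0
[0.4187 0.3101 0.1498] 133.3275127656148 [ 0.64392584 -1.01949981 -0.97123397] [-0.01144682  0.01220328 -0.00096555]
scene tongue 20 tx [-8.4  9.1] ty [-5.3 -0.9]
scene shank 27 tx [-10.    8.2] ty [-11.1  -0.6]
scene collar 81 tx [-14.1  15. ] ty [-16.6  13.5]
scene neck 32 tx [-8.1  5.7] ty [-19.9  -0.7]
scene bar 140 tx [-33.5  32.8] ty [-20.9  -0.9]
side tongue 23 tx [-3.2 10. ] ty [-4.3  4.4]
side shank 40 tx [-1.7 10.8] ty [-7.5  8.5]
side collar 159 tx [-13.1  16.6] ty [-14.5  15.4]
side neck 75 tx [0.1 9.4] ty [-2.8 16.1]
side bar 208 tx [-7.2 35.6] ty [-17.2  19.5]
```

View pics/m3.png

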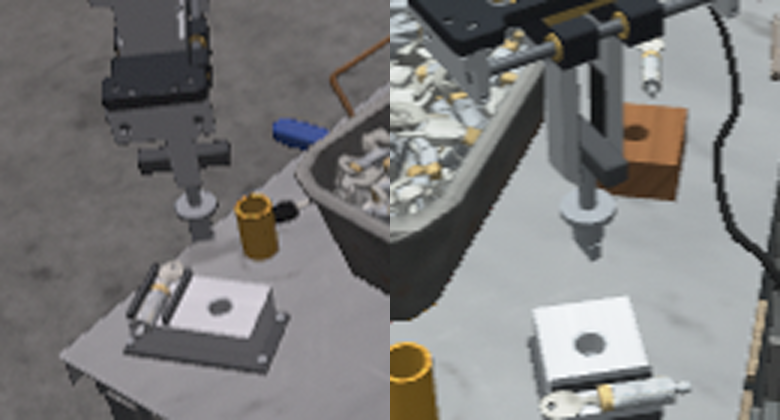

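The key hangs straight above the mouth. In both cameras the mouth is about (+1.1, +0.7) mm from the key axis, so I'll correct by that and descend.

```bash
python3 -m crank '[[1,[-0.0002,0.0013,0.005],[0,0,0]],[1,[0,0,0.012],[0,0,0]],[1,[0,0,0.016],[0,0,0]],[1,[0,0,0.016],[0,0,0]],[1,[0,0,0.014],[0,0,0]],[1,[0,0,0.008],[0,0,0]],[1,[0,0,0.004],[0,0,0]],[1,[0,0,0],[0,0,0]]]'
python3 -m crank '[[1,[0,0,0.002],[0,0,0]],[1,[0,0,0.002],[0,0,0]],[1,[0,0,0.002],[0,0,0]],[1,[0,0,0],[0,0,0]]]'
python3 -m crank '[[1,[0,0,0.002],[0,0,0]],[1,[0,0,0.002],[0,0,0]],[1,[0,0,0.002],[0,0,0]],[1,[0,0,0],[0,0,0]]]'
```

```text
time: 9.25
tool_pos: [0.4198, 0.3109, 0.0746]
ee_rot: [-3.141, -0.0, 2.326]
wrist_force: [-0.7, -0.3, -2.1]
width: 0.0152
finger_force: 30.0
time: 9.65
tool_pos: [0.4199, 0.311, 0.0691]
ee_rot: [3.142, -0.0, 2.326]
wrist_force: [-0.9, 0.4, -0.2]
width: 0.0159
finger_force: 30.0
time: 10.05
tool_pos: [0.4197, 0.3108, 0.0627]
ee_rot: [-3.141, -0.0, 2.326]
wrist_force: [-0.2, 0.1, -0.6]
width: 0.0158
finger_force: 30.0
```

```bash
python3 -m crank '[[1,[0,0,0.002],[0,0,0]],[1,[0,0,0.002],[0,0,0]],[1,[0,0,0.001],[0,0,0]],[1,[0,0,0],[0,0,0]]]'
python3 -m crank '[[1,[0,0,0.002],[0,0,0]],[1,[0,0,0.001],[0,0,0]],[1,[0,0,0.001],[0,0,0]],[1,[0,0,0],[0,0,0]]]'
```

```text
time: 10.45
tool_pos: [0.4202, 0.3112, 0.0589]
ee_rot: [3.141, 0.0, 2.326]
wrist_force: [-1.2, -0.6, 1.9]
width: 0.0158
finger_force: 30.0
time: 10.85
tool_pos: [0.4196, 0.3108, 0.0533]
ee_rot: [-3.14, -0.0, 2.326]
wrist_force: [-0.6, 0.3, -1.6]
width: 0.016
finger_force: 30.0
```

```bash
python3 -m crank '[[1,[0,0,0.001],[0,0,0]],[1,[0,0,0],[0,0,0]]]'
python3 -m crank '[[1,[0,0,0.001],[0,0,0]],[1,[0,0,0],[0,0,0]]]'
python3 -m crank '[[1,[0,0,0.0005],[0,0,0]],[1,[0,0,0],[0,0,0]]]'
```

```text
time: 11.05
tool_pos: [0.4197, 0.3108, 0.0527]
ee_rot: [-3.141, -0.0, 2.326]
wrist_force: [-1.0, -0.9, -1.7]
width: 0.0158
finger_force: 30.0
time: 11.25
tool_pos: [0.4198, 0.3108, 0.0519]
ee_rot: [-3.141, -0.0, 2.326]
wrist_force: [-1.4, -1.3, -1.9]
width: 0.0159
finger_force: 30.0
time: 11.45
tool_pos: [0.4198, 0.3108, 0.0516]
ee_rot: [-3.141, 0.0, 2.326]
wrist_force: [-1.1, -1.5, -0.8]
width: 0.0159
finger_force: 30.0
```

```bash
python3 -m crank '[[1,[0,0,0.0005],[0,0,0]],[1,[0,0,0],[0,0,0]]]'
python3 -m crank '[[1,[0,0,0.0005],[0,0,0]],[1,[0,0,0],[0,0,0]]]'
```

```text
time: 11.65
tool_pos: [0.4199, 0.3108, 0.0512]
ee_rot: [-3.141, 0.0, 2.326]
wrist_force: [-1.9, -2.1, -0.4]
width: 0.0158
finger_force: 30.0
time: 11.85
tool_pos: [0.42, 0.3109, 0.0511]
ee_rot: [-3.142, 0.0, 2.326]
wrist_force: [-3.3, -2.8, 3.7]
width: 0.0156
finger_force: 30.0
```

Contact with the hub is at z 0.0511 with about 4–5 N of press. I'll ease the lateral offset by −0.4 mm in tool y and sweep counterclockwise, checking for the drop.

```bash
python3 -m crank '[[1,[0,-0.0004,0],[0,0,0]],[1,[0,0,0],[0,0,-3]],[1,[0,0,0],[0,0,-3]],[1,[0,0,0],[0,0,0]]]'
python3 -m crank '[[1,[0,0,0],[0,0,-3]],[1,[0,0,0],[0,0,-3]],[1,[0,0,0],[0,0,0]]]'
```

```text
time: 12.25
tool_pos: [0.4201, 0.3107, 0.051]
ee_rot: [3.141, 0.001, 2.431]
wrist_force: [-1.2, -2.4, 2.9]
width: 0.0153
finger_force: 30.0
time: 12.55
tool_pos: [0.4198, 0.3109, 0.0503]
ee_rot: [3.141, 0.0, 2.535]
wrist_force: [-0.1, -1.7, -0.5]
width: 0.0157
finger_force: 30.0
```

```bash
python3 -m crank '[[1,[0,0,0.001],[0,0,0]],[1,[0,0,0],[0,0,0]]]'
python3 -m crank '[[1,[0,0,0.001],[0,0,0]],[1,[0,0,0],[0,0,0]]]'
```

```text
time: 12.75
tool_pos: [0.4196, 0.3109, 0.0492]
ee_rot: [3.142, -0.0, 2.535]
wrist_force: [0.0, -1.8, -1.7]
width: 0.016
finger_force: 30.0
time: 12.95
tool_pos: [0.4196, 0.3108, 0.0484]
ee_rot: [3.142, -0.0, 2.535]
wrist_force: [0.1, -1.1, -0.8]
width: 0.0155
finger_force: 30.0
```

The tip has dropped into the slot at yaw ≈145°. Next I'll push it home.

```bash
python3 -m crank '[[1,[0,0,0.0015],[0,0,0]],[1,[0,0,0.0015],[0,0,0]],[1,[0,0,0.001],[0,0,0]],[1,[0,0,0],[0,0,0]]]'
python3 -m crank '[[1,[0,0,0.0015],[0,0,0]],[1,[0,0,0.0015],[0,0,0]],[1,[0,0,0.0005],[0,0,0]],[1,[0,0,0],[0,0,0]]]'
```

```text
time: 13.35
tool_pos: [0.4196, 0.3108, 0.0444]
ee_rot: [-3.142, -0.0, 2.536]
wrist_force: [-1.1, -0.3, -2.0]
width: 0.0158
finger_force: 30.0
time: 13.75
tool_pos: [0.4196, 0.3108, 0.041]
ee_rot: [-3.142, -0.0, 2.536]
wrist_force: [-0.7, -0.9, -1.9]
width: 0.0159
finger_force: 30.0
```

```bash
python3 -m crank '[[1,[0,0,0.001],[0,0,0]],[1,[0,0,0],[0,0,0]]]'
python3 -m crank '[[1,[0,0,0.0005],[0,0,0]],[1,[0,0,0],[0,0,0]]]'
python3 -m crank '[[1,[0,0,0.0005],[0,0,0]],[1,[0,0,0],[0,0,0]]]'
```

```text
time: 13.95
tool_pos: [0.4197, 0.3108, 0.0401]
ee_rot: [3.142, -0.0, 2.536]
wrist_force: [-0.9, -0.5, -1.6]
width: 0.0158
finger_force: 30.0
time: 14.15
tool_pos: [0.4197, 0.3108, 0.0397]
ee_rot: [3.141, -0.0, 2.536]
wrist_force: [-1.8, -0.9, -0.8]
width: 0.0156
finger_force: 30.0
time: 14.35
tool_pos: [0.4197, 0.3107, 0.0393]
ee_rot: [3.141, 0.0, 2.536]
wrist_force: [-1.0, -1.3, -0.5]
width: 0.0156
finger_force: 30.0
```

```bash
python3 -m crank '[[1,[0,0,0.0005],[0,0,0]],[1,[0,0,0],[0,0,0]]]'
python3 -m crank '[[1,[0,0,0.0003],[0,0,0]],[1,[0,0,0],[0,0,0]]]'
python3 -c "
from bench import robot;o=robot.get_obs();print(o['wrist_torque'],o['wrist_force'])"
```

```text
time: 14.55
tool_pos: [0.4198, 0.3108, 0.0393]
ee_rot: [3.141, 0.0, 2.536]
wrist_force: [-2.0, -2.6, 3.1]
width: 0.016
finger_force: 30.0
time: 14.75
tool_pos: [0.4198, 0.3108, 0.0393]
ee_rot: [3.141, 0.0, 2.536]
wrist_force: [-2.4, -2.5, 5.7]
width: 0.0156
finger_force: 30.0
[-0.60445526  0.59489093  0.00084861] [-2.39370154 -2.497841    5.7133394 ]
```

Home: the collar is on the fixture at z 0.0393 and stays there under 5.7 N. Next I'll turn it clockwise, watching the moment.

```bash
python3 -m crank '[[1,[0,-0.0003,-0.0002],[0,0,0]],[1,[0,-0.0001,0],[0,0,4]],[1,[0,-0.0001,0],[0,0,4]],[1,[0,-0.0001,0],[0,0,4]],[1,[0,-0.0001,0],[0,0,4]],[1,[0,-0.0001,0],[0,0,4]],[1,[0,-0.0001,0],[0,0,4]],[1,[0,0,0],[0,0,0]]]'
python3 -c "
from bench import robot;o=robot.get_obs();print(o['wrist_torque'],o['wrist_force'])"
```

```text
time: 15.55
tool_pos: [0.4191, 0.3103, 0.0393]
ee_rot: [3.141, -0.0, 2.116]
wrist_force: [-2.9, -2.0, 4.6]
width: 0.0157
finger_force: 30.0
[-0.45184931  0.64514999  0.07620239] [-2.87452289 -2.01292671  4.5599235 ]
```

```bash
python3 -m crank '[[1,[0.0001,-0.0001,0],[0,0,3]],[1,[0.0001,-0.0001,0],[0,0,3]],[1,[0,0,0],[0,0,2]],[1,[0,0,0],[0,0,0]]]'
python3 -c "
from bench import robot;o=robot.get_obs();print(o['wrist_torque'],o['wrist_force'])"
python3 -m crank '[[1,[0,0,0],[0,0,1]],[1,[0,0,0],[0,0,1]],[1,[0,0,0],[0,0,0]]]'
python3 -c "
from bench import robot;o=robot.get_obs();print(o['wrist_torque'],o['wrist_force'])"
```

```text
time: 15.95
tool_pos: [0.419, 0.3104, 0.0393]
ee_rot: [3.141, -0.0, 1.977]
wrist_force: [-2.0, -2.3, 5.1]
width: 0.0156
finger_force: 30.0
[-0.58614448  0.60140064  0.0755292 ] [-1.9575879  -2.25434091  5.05057636]
time: 16.25
tool_pos: [0.419, 0.3104, 0.0393]
ee_rot: [3.141, -0.0, 1.942]
wrist_force: [-2.3, -0.9, 5.9]
width: 0.0159
finger_force: 30.0
[-0.54859644  0.62886322  0.07721759] [-2.27213657 -0.92425694  5.88071495]
```

```bash
for i in 1; do python3 -m crank '[[1,[0,0,0],[0,0,1]],[1,[0,0,0],[0,0,0.5]],[1,[0,0,0],[0,0,0]]]'; done
python3 -c "
from bench import robot;o=robot.get_obs();print(o['wrist_torque'])"
python3 -m crank '[[1,[0,0,0],[0,0,1]],[1,[0,0,0],[0,0,0]]]'
python3 -c "
from bench import robot;o=robot.get_obs();print(o['wrist_torque'])"
```

```text
time: 16.55
tool_pos: [0.419, 0.3104, 0.0393]
ee_rot: [3.141, -0.0, 1.916]
wrist_force: [-1.6, -2.2, 3.7]
width: 0.016
finger_force: 30.0
[-0.46733011  0.56702577  0.17594272]
time: 16.75
tool_pos: [0.419, 0.3104, 0.0393]
ee_rot: [3.141, -0.0, 1.899]
wrist_force: [-3.1, -1.8, 4.9]
width: 0.0159
finger_force: 30.0
[-0.5653486   0.65514378  0.12426754]
```

```bash
python3 -c "
from bench import robot;o=robot.get_obs();print(o['wrist_torque'])"
python3 -m crank '[[1,[0,0,0],[0,0,0.5]],[1,[0,0,0],[0,0,0]]]'
python3 -c "
from bench import robot;o=robot.get_obs();print(o['wrist_torque'])"
python3 -m crank '[[1,[0,0,0],[0,0,0.5]],[1,[0,0,0],[0,0,0]]]'
python3 -c "
from bench import robot;o=robot.get_obs();print(o['wrist_torque'])"
```

```text
[-0.5653486   0.65514378  0.12426754]
time: 16.95
tool_pos: [0.4189, 0.3104, 0.0393]
ee_rot: [3.141, -0.0, 1.89]
wrist_force: [-2.3, -2.6, 4.4]
width: 0.0159
finger_force: 30.0
[-0.51645852  0.65800477  0.10849431]
time: 17.15
tool_pos: [0.4189, 0.3104, 0.0393]
ee_rot: [3.141, -0.0, 1.881]
wrist_force: [-2.1, -1.8, 4.5]
width: 0.0156
finger_force: 30.0
[-0.48001174  0.63267615  0.14938228]
```

The moment rises above the hub's steady 0.076 N·m from yaw ≈110°, so the hub is at its stop with the play taken up. I'll relieve the press, ease 4° back inside the play to bring the bar in line, and open.

```bash
python3 -m crank '[[1,[0,-0.0003,-0.0003],[0,0,-1]],[1,[0,0,-0.0002],[0,0,-1.5]],[1,[0,0,0],[0,0,-1.5]],[1,[0,0,0],[0,0,0]]]'
python3 -c "
from bench import robot;o=robot.get_obs();print(o['wrist_torque'])"
python3 -m crank '[[0.9,[0,0,0],[0,0,0]],[0.7,[0,0,0],[0,0,0]],[0.5,[0,0,0],[0,0,0]],[0.4,[0,0,0],[0,0,0]],[0.4,[0,0,0],[0,0,0]],[0.4,[0,0,0],[0,0,0]],[0.4,[0,0,0],[0,0,0]],[0.4,[0,0,0],[0,0,0]]]'
python3 -m crank '[[0.4,[0,0,-0.01],[0,0,0]],[0.4,[0,0,-0.02],[0,0,0]],[0.4,[0,0,-0.03],[0,0,0]],[0.4,[0,0,-0.035],[0,0,0]],[0.4,[0,0,-0.035],[0,0,0]],[0.4,[0,0,-0.03],[0,0,0]],[0.4,[0,0,-0.01],[0,0,0]],[0.4,[0,0,0],[0,0,0]]]'
python3 - <<'E'
from bench import robot,vision
from h import *
for n in("scene","side","wrist"):
    s=vision.snapshot(n);np.savez(n+"4.npz",**s);r=cloud(s).reshape(-1,3)
    d=np.hypot(r[:,0]-.419,r[:,1]-.3107)<.045
    q=r[d&(r[:,2]>.085)&(r[:,2]<.11)];print(n,len(q),rect(q) if len(q)>5 else "",np.median(q[:,2]) if len(q) else "")
    q=r[d&(r[:,2]>.044)&(r[:,2]<.056)&(r[:,1]<.335)]; print(" collar z",len(q),np.median(q[:,2]) if len(q) else "")
    d=np.hypot(r[:,0]-.411,r[:,1]-.327)<.08;q=r[d&(r[:,2]>.003)&(r[:,2]<.009)];print(" plate",rect(q))
    if n=="wrist":cv2.imwrite("pics/w4.png",s["color"][:,:,::-1])
E
```

```text
time: 17.55
tool_pos: [0.4191, 0.3104, 0.0393]
ee_rot: [3.14, -0.0, 1.952]
wrist_force: [-0.0, -1.1, 2.6]
width: 0.0159
finger_force: 30.0
[-0.20962513  0.02939     0.05241949]
time: 18.35
tool_pos: [0.4185, 0.3101, 0.0391]
ee_rot: [3.142, -0.0, 1.951]
wrist_force: [0.4, 0.6, -0.7]
width: 0.0563
finger_force: 0.0
time: 19.15
tool_pos: [0.4194, 0.3106, 0.2113]
ee_rot: [3.137, -0.001, 1.951]
wrist_force: [0.2, 0.2, -0.5]
width: 0.0567
finger_force: 0.0
scene 216 (array([417.4, 310.3]), array([18.4, 70.5]), 20.8) 0.0992209752770217
 collar z 95 0.04698331050863117
 plate (array([395.5, 315.3]), array([ 71.3, 149.9]), 42.0)
side 278 (array([418.2, 312.1]), array([16.1, 70. ]), 22.1) 0.09991326325586525
 collar z 153 0.0467438079758545
 plate (array([412.4, 327.6]), array([ 71.4, 134.7]), 23.9)
wrist 968 (array([419.7, 311.6]), array([15.2, 69.5]), 21.6) 0.10181279192362225
 collar z 212 0.047966773028658205
 plate (array([419.9, 330.4]), array([ 88.3, 131.8]), 22.8)
```

View pics/w4.png

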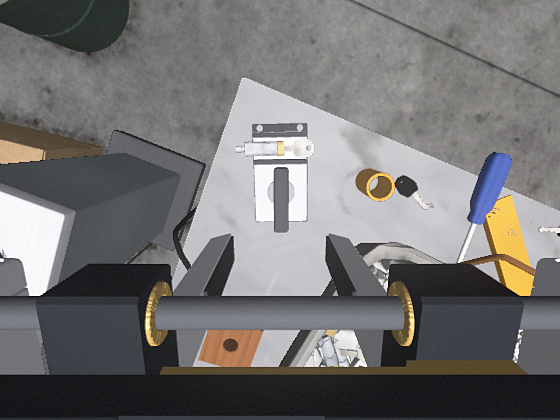

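The key stands with its collar top at 47–48 mm, which is fully home. Its bar runs from (281,168) to (281,231) along the fixture. I'll compare bar and fixture angles precisely in this one image before deciding whether the stop was really reached.

```bash
python3 - <<'E'
from h import *
s=np.load("wrist4.npz");g=cv2.cvtColor(s["color"],cv2.COLOR_RGB2GRAY).astype(float)
def edge(rows,c0,c1,z,sign):
    pts=[]
    for r in rows:
        d=np.diff(g[r,c0:c1])*sign;k=int(np.argmax(d))
        if 0<k<len(d)-1:
            a,b,c=d[k-1:k+2];k=k+.5*(a-c)/(a-2*b+c)
        pts.append(ray(s,c0+k+.5,r,z)[:2])
    vx,vy,x,y=cv2.fitLine(np.array(pts,np.float32)*1000,cv2.DIST_HUBER,0,.01,.01).ravel()
    return round(np.degrees(np.arctan2(vy,vx))%180,2),[round(float(x),1),round(float(y),1)]
print("fix left",edge(range(178,216),246,262,.042,1),"fix right",edge(range(178,216),300,315,.042,-1))
print("bar left",edge(range(200,228),268,279,.100,-1),"bar right",edge(range(200,228),284,294,.100,1))
E
```

```text
fix left (np.float32(112.78), [391.0, 295.7]) fix right (np.float32(112.95), [453.4, 312.7])
bar left (np.float32(111.72), [417.9, 294.0]) bar right (np.float32(112.61), [432.6, 299.9])
```

The bar is within about 1° of the fixture axis (112.2° against 112.9°). Because of the play, the hub itself could still be slightly short of its stop. I'll re-grip and make a short gentle check.

```bash
python3 -m crank '[[0.4,[0,0,0.02],[0,0,0]],[0.4,[0,0,0.035],[0,0,0]],[0.4,[0,0,0.035],[0,0,0]],[0.4,[0,0,0.035],[0,0,0]],[0.4,[0,0,0.025],[0,0,0]],[0.4,[0,0,0.013],[0,0,0]],[0.4,[0,0,0.0068],[0,0,0]],[0.4,[0,0,0],[0,0,0]]]'
python3 -m crank '[[0.8,[0,0,0],[0,0,0]],[1,[0,0,0],[0,0,0]],[1,[0,0,0],[0,0,0]],[1,[0,0,0],[0,0,0]],[1,[0,0,0],[0,0,0]],[1,[0,0,0],[0,0,0]],[1,[0,0,0],[0,0,0]],[1,[0,0,0],[0,0,0]]]'
t='from bench import robot;o=robot.get_obs();print("T",o["wrist_torque"],o["wrist_force"])'
python3 -c "$t"
python3 -m crank '[[1,[0,0,0],[0,0,1]],[1,[0,0,0],[0,0,1]],[1,[0,0,0],[0,0,0]]]'|grep rot;python3 -c "$t"
python3 -m crank '[[1,[0,0,0],[0,0,1]],[1,[0,0,0],[0,0,0]]]'|grep rot;python3 -c "$t"
```

```text
time: 20.1
tool_pos: [0.418, 0.3097, 0.0384]
ee_rot: [-3.14, 0.0, 1.951]
wrist_force: [-0.1, -0.0, -0.1]
width: 0.0565
finger_force: 0.0
time: 20.9
tool_pos: [0.4187, 0.3102, 0.0396]
ee_rot: [3.141, -0.0, 1.951]
wrist_force: [-1.0, -0.0, 1.1]
width: 0.0157
finger_force: 30.0
T [-0.10143285  0.01983622 -0.03017975] [-0.9738438  -0.03570001  1.1182159 ]
ee_rot: [3.141, 0.0, 1.915]
T [-0.22810434  0.04759211  0.02985933] [ 0.56920472 -1.19065788  2.80284313]
ee_rot: [3.141, 0.0, 1.898]
T [-0.31987187  0.14783396  0.03460362] [-0.25452852 -0.63789521  3.07996232]
```

```bash
t='from bench import robot;o=robot.get_obs();print("T",o["wrist_torque"][2],o["wrist_force"],o["width"])'
python3 -m crank '[[1,[0,0,0],[0,0,0.5]],[1,[0,0,0],[0,0,0]]]'|grep rot;python3 -c "$t"
python3 -m crank '[[1,[0,0,0],[0,0,0.5]],[1,[0,0,0],[0,0,0]]]'|grep rot;python3 -c "$t"
python3 -m crank '[[1,[0,0,0],[0,0,0.5]],[1,[0,0,0],[0,0,0]]]'|grep rot;python3 -c "$t"
```

```text
ee_rot: [3.141, 0.0, 1.89]
T 0.07939058200427203 [ 0.04200767 -1.74149441  4.19479728] 0.015561606271228266
ee_rot: [3.141, 0.0, 1.881]
T 0.17401591243826608 [ 0.19176294 -1.95570715  4.82267069] 0.015874888470102724
ee_rot: [3.141, 0.0, 1.872]
T 0.12754854165717727 [-0.28716428 -1.20052391  5.54838706] 0.015679873169884558
```

The moment rises again at about 108.2°. That is the fixture angle 112.9° minus the 4.6° play, which is where the key should be with the hub at its stop. I'll ease back into line, release and retreat.

```bash
python3 -m crank '[[1,[0,0,-0.0003],[0,0,-1.5]],[1,[0,0,-0.0003],[0,0,-1.5]],[1,[0,0,0],[0,0,-1.3]],[1,[0,0,0],[0,0,0]]]'
python3 -m crank '[[0.9,[0,0,0],[0,0,0]],[0.7,[0,0,0],[0,0,0]],[0.5,[0,0,0],[0,0,0]],[0.4,[0,0,0],[0,0,0]],[0.4,[0,0,0],[0,0,0]],[0.4,[0,0,0],[0,0,0]],[0.4,[0,0,0],[0,0,0]],[0.4,[0,0,0],[0,0,0]]]'
python3 -m crank '[[0.4,[0,0,-0.01],[0,0,0]],[0.4,[0,0,-0.02],[0,0,0]],[0.4,[0,0,-0.03],[0,0,0]],[0.4,[0,0,-0.035],[0,0,0]],[0.4,[0,0,-0.035],[0,0,0]],[0.4,[0,0,-0.03],[0,0,0]],[0.4,[0,0,-0.01],[0,0,0]],[0.4,[0,0,0],[0,0,0]]]'
python3 -m crank '[[0.4,[0,0,0],[0,0,0]],[0.4,[0,0,0],[0,0,0]],[0.4,[0,0,0],[0,0,0]]]' | head -2
python3 - <<'E'
from bench import robot,vision
from h import *
s=vision.snapshot("wrist");r=cloud(s).reshape(-1,3);g=s["color"]
d=np.hypot(r[:,0]-.419,r[:,1]-.3107)<.045
q=r[d&(r[:,2]>.085)&(r[:,2]<.11)];print(len(q),rect(q),np.median(q[:,2]))
q=r[d&(r[:,2]>.044)&(r[:,2]<.056)&(r[:,1]<.335)]; print("collar",np.median(q[:,2]))
s0=np.load("scene0.npz");s=vision.snapshot("scene")
df=cv2.absdiff(s["color"],s0["color"]).max(2)>40
for nm,(a,b,c,d) in dict(sleeve=(150,175,203,222),core=(244,264,310,352),spanner=(248,288,345,428)).items():print(nm,df[a:b,c:d].sum())
E
```

```text
time: 22.4
tool_pos: [0.4186, 0.3104, 0.0396]
ee_rot: [3.141, -0.001, 1.948]
wrist_force: [1.2, -0.7, 1.0]
width: 0.0157
finger_force: 30.0
time: 23.2
tool_pos: [0.4185, 0.3101, 0.0399]
ee_rot: [-3.142, -0.0, 1.947]
wrist_force: [0.1, 0.0, -0.3]
width: 0.0565
finger_force: 0.0
time: 24.0
tool_pos: [0.4194, 0.3106, 0.2121]
ee_rot: [3.137, -0.001, 1.948]
wrist_force: [-0.5, 0.5, -0.5]
width: 0.0561
finger_force: 0.0
time: 24.3
tool_pos: [0.4178, 0.3096, 0.2079]
964 (array([419.1, 312.1]), array([15.3, 68.8]), 21.3) 0.1018304297823096
collar 0.04807849969218186
sleeve 20
core 0
spanner 0
```

```bash
python3 -c "
from bench import robot;print(robot.close_job())"
```

```text
the job is handed in; nothing more can be done
None
```

The job is handed in after about 24 s of robot time: the key stands fully home in the fixture, turned clockwise to the stop (judged from the rise in turning torque), with its bar within about 1.5° of the long side; the robot went nowhere near the spare core, spanner or sleeve.

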